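# Chuck the drill and hold the microscope over its point

## Robot

A 6-joint arm with a two-finger parallel gripper is mounted at the origin on the work surface. World frame = base frame: x ahead of the robot, y to its left, z up, the work surface at z = 0. Lengths are in m, angles in rad, forces in N, time in s.
With the tool pointing down it reaches from about 0.375 to 0.925 m from the base axis. Payload 5.7 kg.
Tool frame: the origin (TCP) lies on the centre line of the jaws, within the pads' length; the fingertips stand 17 mm ahead of it and the grasp point (between the pads) lies 2 mm behind it; z points along the fingers, y is the line along which they close (so a half turn about z gives the same grasp; the last joint's range is limited). The gripper opens to 88 mm and grips with 3 to 60 N. Pads are 20 mm wide; open, the fingers measure 115 mm over their backs; the gripper's body (75 mm by 178 mm) begins 61 mm behind the grasp point.
Start: joints at [-1.226, 0.359, 1.51, -0, 1.272, -0.115], TCP at [0.266, -0.538, 0.218] pointing down, gripper open.
Joint ranges: [-2.97, 2.97], [-1.01, 2.36], [0.21, 2.38], [-0.96, 4.11], [0.2, 2.71], [-2.98, 2.98]. Speed limits (rad/s): [2.39, 2.39, 3.14, 3.14, 3.14, 3.14].

## Interface

Orientations are given as a unit quaternion [x, y, z, w].
In Python, from plant import env gives the robot as it stands. The module is installed in compiled form; this text tells all that it offers.
- The arm moves only by the shell command python3 -m jog 'ROWS' [OPENING] [FORCE]. ROWS is a JSON object of lists of equal length, an entry for each row: "travel": the shift along the tool's x, y, z in units of 20 mm (1.0 is 20 mm), a list of three; "dr": the turn, a rotation vector about the tool's x, y, z in units of 0.12 rad (1.0 is 0.12 rad), a list of three. A call has 1 to 8 rows; each row shifts and turns the commanded pose from where the row before left it, along the tool's axes as they then stand; what a row does not reach is not made up. A row lasts 1/10 s, in which the tool goes at most 50 mm and 8.59 degrees, less where a joint would pass 70% of its speed; a pose out of reach is approached as far as the arm can. A call with a number of a shift or a turn outside -1 to 1 is refused whole. A call with a gripper value outside its range is refused whole. OPENING is the opening, from 0 (shut) to 1 (fully open), set as the call begins (- or left out, the last holds). The fingers move at their own pace and stop on an object; FORCE is the grip in N (left out, the last holds). Time passes only in rows, so rows that do not move let the fingers close. It gives the time, the measured TCP pose, the force, the opening and the grip force at its end, in the units of the state.
- env.get_obs(): the state, without advancing time (a new reading comes with each control period).
- env.snapshot(name): name is "scene" or "top" or "wrist"; returns a dict with "color" (384x512x3 uint8, blue, green, red), "vertical_fov" (degrees; the focal length in pixels is half the picture's height over the tangent of half this angle, whatever the lens; pixels are square), "cx", "cy" (the principal point, pixels), "cam_to_world" (4x4, takes a point from camera to world coordinates); the wrist camera has in their place "tool_from_camera" (4x4, takes a point from camera to tool coordinates, whose origin is the TCP and whose axes are the flange's). Camera axes: x right, y up, looking along -z (the intrinsics and any distortion apply to the point x, -y, -z); pixel columns grow to the right and rows downward; lengths in m; the calibration is good to about 2 mm. A picture is of the moment at which its call begins: read the wrist's pose just before it. There is no depth.
- env.close_job(): hands the job in; it is judged then, once.
The state is a dict: "time": time; "joint_positions": joint angles; "joint_velocities": joint speeds; "tau": joint torques, N m; "eef_pos": TCP position; "tool_rot": TCP orientation; "force": force on the tool from outside, world axes, zero at the start; "torque": the same for the moment, N m; "finger_gap": opening from 0.0 (shut) to 1.0 (fully open); "grip_force": force on a finger pad.
Only numpy, scipy, OpenCV 4.12 (cv2) and the standard library are available. Lean on these libraries where they do the work, as an engineer would, in place of code of your own. Each camera call takes 0.05 s, during which the arm holds its last target. There are 200 camera calls.

## Task

Check the point of the drill that stands loose in the upright drill chuck: turn the chuck's sleeve clockwise (seen from above) until the three jaws have the drill tight and the sleeve stops, and let go of it. Then lift the handheld microscope out of its charging cup, carry it clear over the things on the bench, and finish while holding it still and upright with its nose centred about 10 mm above the drill's point; keep gripping it there, put nothing down. The microscope must not touch the drill or the chuck, and the other things on the bench stay where they are.

Things in the scene. Friction and masses are not known exactly. Their poses are not given: they have to be found in the camera images.
- chuck: tool-locking stand bolted to the bench with a keyless steel drill chuck, jaws up; fixed. Origin: on the bench, on the chuck's upright axis (z up). Base plate 100 x 86 x 14 high, round pedestal 62 to 66 across up to 40, steel flange 46 across from 40 to 60, then the turning sleeve. A locking knob sticks out 58 at its -y side, 28 up
- sleeve (a joint): turn of the chuck's sleeve about the upright axis, rad; grows clockwise seen from above, which closes the three jaws together. Starts from 0 (fully open) to 0.9. The jaws meet the drill at about 1.9, then the grip builds up to a dead stop, tight, at about 2.75. Steady friction of about 0.25 N m; it stays where it is left and does not slacken by itself
- sleeve_grip (a point): point on the chuck's axis at the height to grip the sleeve, 88 above the bench. Sleeve: ribbed steel cylinder 46 across, straight from 68 to 97 above the bench, tapering to a nose 34 across at 106; jaws stand up to 7 out of the nose, the drill's point is 38 above this point. Nothing else within 60 of the axis is as high as the sleeve
- jaw0: chuck jaw 1 of 3, a small steel bar 26 tall that slides slantwise inward and up as the sleeve closes; the sleeve moves all three together (120 degrees apart). Origin on the chuck's axis at bench level when fully open; only its pressing on the drill matters
- jaw1: chuck jaw 2 of 3, a small steel bar 26 tall that slides slantwise inward and up as the sleeve closes; the sleeve moves all three together (120 degrees apart). Origin on the chuck's axis at bench level when fully open; only its pressing on the drill matters
- jaw2: chuck jaw 3 of 3, a small steel bar 26 tall that slides slantwise inward and up as the sleeve closes; the sleeve moves all three together (120 degrees apart). Origin on the chuck's axis at bench level when fully open; only its pressing on the drill matters
- bit: twist drill, 12 mm in diameter, 66 long, plain steel, standing point up in the chuck, loose at the start (1.2 mm of play to each open jaw). Origin: centre of its blunt lower end, z axis along the drill to the point
- bit_point (a point): the drill's point, on its axis; about 126 above the bench, 13 to 17 above the jaws. Gripping may raise the drill by a millimetre
- dock: charging cup of the microscope, black, fixed; round foot 72 across and 10 high, cup 47 across, its rim 32 above the bench; origin on the bench at its centre
- scope: cordless handheld microscope, 112 long, 75 to 155 g, upright, nose down in its charging cup. Grey barrel 32 across from 18 to 101 above the nose, black focus ring near its lower end, black cap 27 to 31 across on top. Origin: centre of the nose face; z axis up the barrel. Nose rests 10 above the bench, 22 deep in the cup, with 1.5 of play at the barrel; lift straight up
- scope_nose (a point): centre of the microscope's nose face (clear plastic tip, 25 across), same point as the origin of scope
- scope_grip (a point): point on the barrel's axis to grip it, 85 above the nose, 27 below the top of the cap
- board_holder: circuit-board holder, fixed, between the chuck and the charging cup: foot 200 along its x by 100 by 12 high, with an upright green board between two aluminium posts, 190 wide along x, 20 thick, top 152 above the bench; origin on the bench at its centre
- multimeter: orange multimeter lying on its back, 150 x 76 x 36; sizes in mm; a bystander, origin at the centre of its underside
- spray_can: tall spray can standing up, 66 across, 180 high; sizes in mm; a bystander, origin at the centre of its underside
- hammer: hammer with a blue handle lying down, 260 long, about 30 high; sizes in mm; a bystander, origin at the centre of its underside
- spanner: steel open-end spanner lying flat, 180 long, 8 high; sizes in mm; a bystander, origin at the centre of its underside
- screwdriver: screwdriver with a black handle lying down, 200 long, 26 high; sizes in mm; a bystander, origin at the centre of its underside
- parts_tin: open aluminium parts tin with nuts in it, 90 x 120 x 30 high; sizes in mm; a bystander, origin at the centre of its underside
- spare_drill: spare 8 mm twist drill, 93 long, lying on the bench beside the chuck stand; its origin is mid-length on the underside; sizes in mm; a bystander
- solder_reel: reel of solder wire standing on its flange, 56 across, 34 high, beside the charging cup; sizes in mm; a bystander, origin at the centre of its underside
There are look-alikes about, which are no part of the job. Of the things that look like the scope, the largest one is meant.

How it is judged:
By the outcome, as a careful person would: the job done as asked, in the order asked, and still so for the second after the job is handed in, while the arm keeps its last pose, push and grip.
It also fails if it takes over 72 s, if anything falls off the work surface, if the arm or the gripper's body presses on something with over 40 N, if the wrist force passes 120 N, or if a joint passes its speed limit or range.

## Working session

There is one attempt and no reset: what is moved stays moved. The work goes in short steps, Python scripts to look and compute and a shell command to move; the robot and the scene stay as the last step left them, time stands still between calls to the robot, and variables do not carry over. Pictures are saved under pics/ and viewed, at most 11 in all, crops included, and the job is handed in when it is done.

```bash
mkdir -p pics
cat > h.py <<'E'
import numpy as np, cv2, json
from plant import env
from scipy.spatial.transform import Rotation as R
def snap(name):
    o=env.get_obs(); s=env.snapshot(name)
    h=s["color"].shape[0]; f=h/2/np.tan(np.radians(s["vertical_fov"])/2)
    if name=="wrist":
        T=np.eye(4);T[:3,:3]=R.from_quat(o["tool_rot"]).as_matrix();T[:3,3]=o["eef_pos"]
        M=T@s["tool_from_camera"]
    else: M=np.array(s["cam_to_world"])
    return s["color"],dict(f=f,cx=s["cx"],cy=s["cy"],M=M,keys=[k for k in s])
def ray(c,u,v):
    d=np.array([(u-c["cx"])/c["f"],-(v-c["cy"])/c["f"],-1]); return c["M"][:3,3],c["M"][:3,:3]@d
def onz(c,u,v,z):
    o,d=ray(c,u,v); return o+d*(z-o[2])/d[2]
def proj(c,p):
    q=np.linalg.inv(c["M"])@np.append(p,1); return c["cx"]+c["f"]*q[0]/-q[2], c["cy"]-c["f"]*q[1]/-q[2]
def st():
    o=env.get_obs(); print({k:np.round(o[k],3).tolist() for k in o})
E
python3 - <<'E'
from h import *
st()
for n in("scene","top","wrist"):
    im,c=snap(n); cv2.imwrite(f"pics/{n}0.png",im); print(n,c["f"],c["cx"],c["cy"],c["keys"]);print(np.round(c["M"],3).tolist())
a=cv2.imread("pics/top0.png");cv2.imwrite("pics/top0b.png",cv2.resize(a,(800,600)))
a=cv2.imread("pics/scene0.png");cv2.imwrite("pics/scene0b.png",cv2.resize(a,(800,600)))
E
```

```text
{'time': 0.0, 'joint_positions': [-1.226, 0.36, 1.511, -0.0, 1.273, -0.115], 'joint_velocities': [-0.001, -0.001, 0.002, -0.001, -0.0, -0.0], 'tau': [0.0, -51.537, -27.072, 0.067, 0.035, -0.0], 'eef_pos': [0.266, -0.537, 0.217], 'tool_rot': [0.974, 0.228, -0.0, -0.001], 'force': [-0.09, -0.456, 0.425], 'torque': [-0.006, 0.025, -0.014], 'grip_force': 0.0, 'finger_gap': 1.005}
scene 366.08625191803077 259.9768741565246 196.19782871151762 ['color', 'vertical_fov', 'cx', 'cy', 'cam_to_world']
[[-0.126, -0.599, 0.791, 1.392], [0.992, -0.07, 0.105, 0.09], [-0.008, 0.798, 0.603, 0.724], [0.0, 0.0, 0.0, 1.0]]
top 389.9051399138824 256.55702222310805 197.80015252627584 ['color', 'vertical_fov', 'cx', 'cy', 'cam_to_world']
[[-0.023, 0.999, -0.032, 0.52], [-1.0, -0.022, 0.021, 0.017], [0.02, 0.033, 0.999, 1.371], [0.0, 0.0, 0.0, 1.0]]
wrist 317.1956879981461 254.27246228274265 187.9879882637294 ['color', 'vertical_fov', 'cx', 'cy', 'tool_from_camera']
[[0.444, 0.855, 0.268, 0.34], [-0.896, 0.424, 0.132, -0.502], [-0.001, -0.299, 0.954, 0.383], [0.0, 0.0, 0.0, 1.0]]
```

View pics/top0b.png

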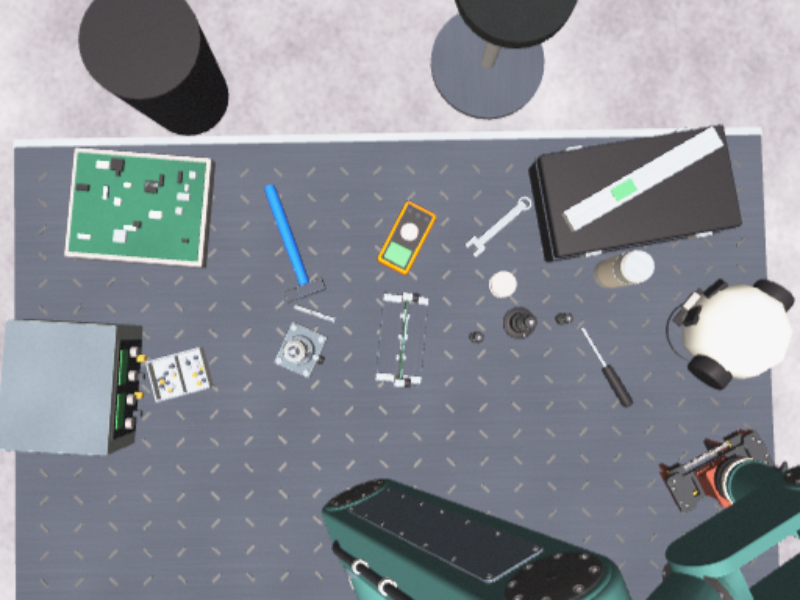

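View pics/scene0b.png

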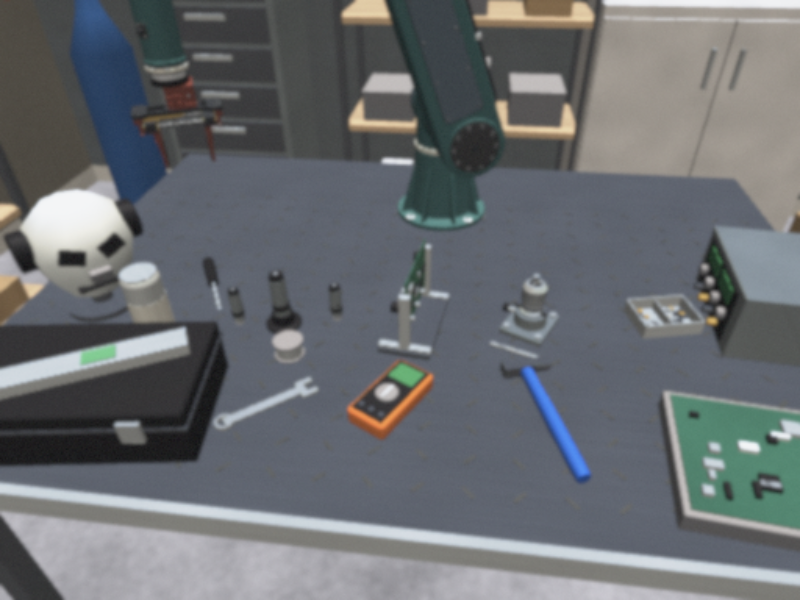

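The top view (800x600 scale) shows the chuck at (297,350), the board holder at (403,340) and the scope in its cup at (519,322), with small look-alikes at (476,337) and (564,319). The scene view shows the scope at (278,295) and the chuck at (534,305). Next I'll zoom in on both.

Run:
```python
import cv2,numpy as np
t=cv2.imread("pics/top0.png");s=cv2.imread("pics/scene0.png")
def crop(im,x,y,k=6,w=66,h=50): return cv2.resize(im[y:y+h,x:x+w],None,fx=k,fy=k,interpolation=cv2.INTER_CUBIC)
A=crop(t,160,200);B=crop(t,300,180);C=crop(s,310,170);D=crop(s,148,168)
cv2.imwrite("pics/m.png",np.vstack([np.hstack([A,B]),np.hstack([C,D])]))
```

```text
(no output)
```

View pics/m.png

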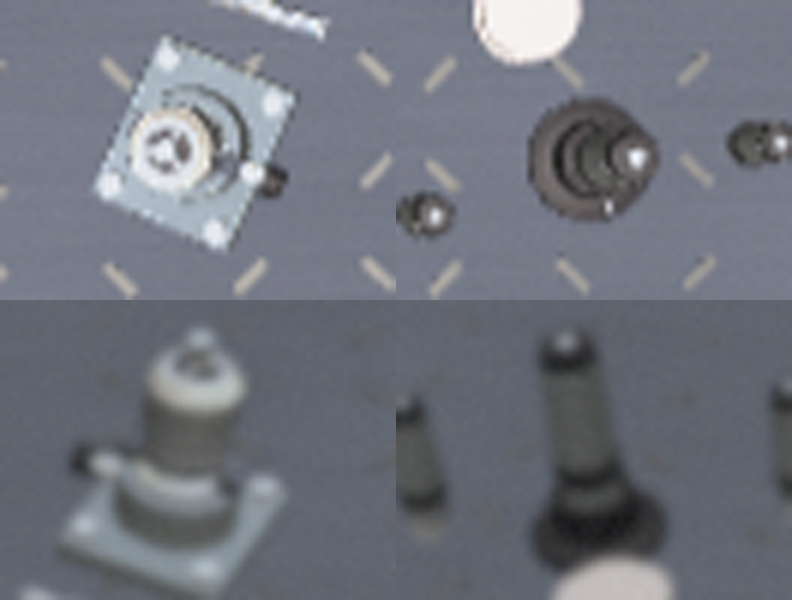

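Top row: the chuck's nose is near px (188.3,224.7) with its plate centre at (192.5,224.0). The scope's cap is at (339.7,206.2) and the dock foot at (332.3,206.3). Bottom row: the drill's point is at about (343.5,225.5) and the cap top at about (176.5,225).

Run:
```python
from h import *
im,c=snap("top"); im2,d=snap("scene")
for n,u,v,z in [("plate",192.5,224,.014),("nose",188.3,224.7,.106),("cap",339.7,206.2,.122),("foot",332.3,206.3,.010),("tin",115,240,.03),("boardtopL",258,244,.152),("boardtopR",258,190,.152)]: print(n,onz(c,u,v,z).round(4))
for n,u,v,z in [("point",310+200/6,170+35/6,.126),("nose",310+197/6,170+80/6,.106),("cap",148+(567-396)/6,168+(342-300)/6,.122)]: print("scene",n,onz(d,u,v,z).round(4))
for (u,v) in [(168,40),(295,97),(218,248),(98,190),(272,182)]: print(onz(c,160+u/6,200+v/6,.014).round(3))
```

```text
plate [0.4775 0.2124 0.014 ]
nose [0.4785 0.2127 0.106 ]
cap [ 0.5271 -0.2762  0.122 ]
foot [ 0.5279 -0.2764  0.01  ]
tin [0.4298 0.474  0.03  ]
boardtopL [ 0.4149 -0.01    0.152 ]
boardtopR [ 0.5833 -0.0138  0.152 ]
scene point [0.4823 0.2142 0.126 ]
scene nose [0.4918 0.2148 0.106 ]
scene cap [ 0.5283 -0.274   0.122 ]
[0.538 0.227 0.014]
[0.503 0.154 0.014]
[0.417 0.2   0.014]
[0.452 0.269 0.014]
[0.455 0.168 0.014]
```

Chuck ≈ (0.478, 0.213) and scope ≈ (0.528, -0.276); the two heights and two views agree. I'll lift, then go over the chuck.

```bash
Z='[0,0,0]'
python3 -m jog '{"travel":[[0,0,-1],[0,0,-1],[0,0,-1],[0,0,-1],[0.9,-1,0],[0.9,-1,0],[0.9,-1,0],[0.9,-1,0]],"dr":[[0,0,0],[0,0,0],[0,0,0],[0,0,0],[0,0,0],[0,0,0],[0,0,0],[0,0,0]]}' 1
python3 -m jog '{"travel":[[0.9,-1,0],[0.9,-1,0],[0.9,-1,0],[0.9,-1,0],[0.9,-1,0],[0.9,-1,0],[0.9,-1,0],[0.9,-1,0]],"dr":[[0,0,0],[0,0,0],[0,0,0],[0,0,0],[0,0,0],[0,0,0],[0,0,0],[0,0,0]]}'
python3 -m jog '{"travel":[[0.9,-1,0],[0.9,-1,0],[0.9,-1,0],[0.9,-1,0],[0.9,-1,0],[0.9,-1,0],[0.9,-1,0],[0.9,-1,0]],"dr":[[0,0,0],[0,0,0],[0,0,0],[0,0,0],[0,0,0],[0,0,0],[0,0,0],[0,0,0]]}'
python3 -m jog '{"travel":[[0.9,-1,0],[0.9,-1,0],[0.9,-1,0],[0.9,-1,0],[0.9,-1,0],[0.9,-1,0],[0,0,0],[0,0,0]],"dr":[[0,0,0],[0,0,0],[0,0,0],[0,0,0],[0,0,0],[0,0,0],[0,0,0],[0,0,0]]}'
```

```text
time: 1.05
eef_pos: [0.2954, -0.4329, 0.2977]
tool_rot: [0.974, 0.228, 0.0, -0.0]
force: [0.3, -0.2, 0.2]
finger_gap: 1.0
grip_force: 0.0
time: 1.85
eef_pos: [0.3534, -0.2256, 0.2978]
tool_rot: [0.974, 0.228, 0.0, -0.0]
force: [0.5, 0.1, -0.0]
finger_gap: 1.002
grip_force: 0.0
time: 2.65
eef_pos: [0.4114, -0.0183, 0.2978]
tool_rot: [0.974, 0.228, 0.0, 0.0]
force: [0.9, -0.7, 1.3]
finger_gap: 0.999
grip_force: 0.0
time: 3.45
eef_pos: [0.4546, 0.136, 0.2976]
tool_rot: [0.974, 0.229, -0.0, 0.0]
force: [0.0, 0.6, 0.3]
finger_gap: 0.996
grip_force: 0.0
```

```bash
python3 -m jog '{"travel":[[0.92,-0.98,0],[0.92,-0.98,0],[0.92,-0.98,0],[0,0,0],[0,0,0],[0,0,0],[0,0,0],[0,0,0]],"dr":[[0,0,0],[0,0,0],[0,0,0],[0,0,-1],[0,0,-1],[0,0,-1],[0,0,-1],[0,0,-1]]}'
python3 -m jog '{"travel":[[0,0,0],[0,0,0],[0,0,0],[0,0,0],[0,0,0],[0,0,0],[0,0,0],[0,0,0]],"dr":[[0,0,-1],[0,0,-1],[0,0,-1],[0,0,-1],[0,0,-1],[0,0,-1],[0,0,-1],[0,0,-1]]}'
python3 -m jog '{"travel":[[0,0,0],[0,0,0],[0,0,0],[0,0,0],[0,0,0],[0,0,0]],"dr":[[0,0,-1],[0,0,-1],[0,0,-1],[0,0,-1],[0,0,0],[0,0,0]]}'
python3 - <<'E'
from h import *
st(); im,c=snap("wrist"); cv2.imwrite("pics/w1.png",im)
for p in [(.478,.213,.106),(.478,.213,.126),(.478,.213,.014)]: print(proj(c,p))
E
```

```text
time: 4.25
eef_pos: [0.478, 0.2116, 0.2977]
tool_rot: [0.862, 0.507, -0.0, 0.0]
force: [0.0, -0.2, -0.5]
finger_gap: 1.001
grip_force: 0.0
time: 5.05
eef_pos: [0.478, 0.2116, 0.2978]
tool_rot: [0.53, 0.848, -0.0, 0.0]
force: [0.4, 0.8, 0.2]
finger_gap: 1.002
grip_force: 0.0
time: 5.65
eef_pos: [0.4781, 0.2122, 0.2978]
tool_rot: [0.317, 0.948, -0.0, -0.0]
force: [0.1, 0.1, -0.2]
finger_gap: 0.997
grip_force: 0.0
{'time': 5.65, 'joint_positions': [0.286, 0.181, 1.559, -0.0, 1.402, -0.639], 'joint_velocities': [0.008, 0.001, -0.003, 0.003, -0.002, 0.002], 'tau': [-0.036, -41.551, -28.981, 0.04, 0.063, -0.156], 'eef_pos': [0.478, 0.212, 0.298], 'tool_rot': [0.317, 0.948, -0.0, -0.0], 'force': [0.09, 0.142, -0.165], 'torque': [0.029, -0.144, -0.016], 'grip_force': 0.0, 'finger_gap': 0.997}
(np.float64(255.69220918899774), np.float64(162.58307606968225))
(np.float64(255.76932879541675), np.float64(166.67037637264886))
(np.float64(255.42096520889967), np.float64(148.20728172227751))
```

View pics/w1.png

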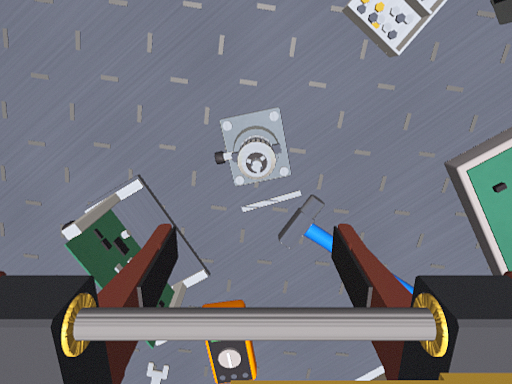

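The wrist view shows the chuck at about (257,158), within 3 px of the prediction. I'll refine with the bright sleeve ring and the plate.

Run:
```python
from h import *
im,c=snap("wrist")
g=cv2.cvtColor(im,cv2.COLOR_BGR2GRAY)
x0,y0=205,95; cr=cv2.resize(g[y0:y0+100,x0:x0+100],None,fx=6,fy=6,interpolation=cv2.INTER_CUBIC)
cs=cv2.HoughCircles(cv2.GaussianBlur(cr,(0,0),4),cv2.HOUGH_GRADIENT,1,20,param1=80,param2=25,minRadius=60,maxRadius=160)
v=cv2.cvtColor(cr,cv2.COLOR_GRAY2BGR)
for x,y,r in cs[0][:4]:
    u,w=x0+(x+.5)/6-.5,y0+(y+.5)/6-.5; print(u,w,r/6,onz(c,u,w,.097).round(4),"r at z .097 mm",r/6/c["f"]*(c["M"][2,3]-.097)*1000)
    cv2.circle(v,(int(x),int(y)),int(r),(0,0,255),1)
cv2.imwrite("pics/w1c.png",v)
```

```text
255.83334 162.66666 10.466666 [0.4799 0.2121 0.097 ] r at z .097 mm 12.112788128541654
```

View pics/w1c.png

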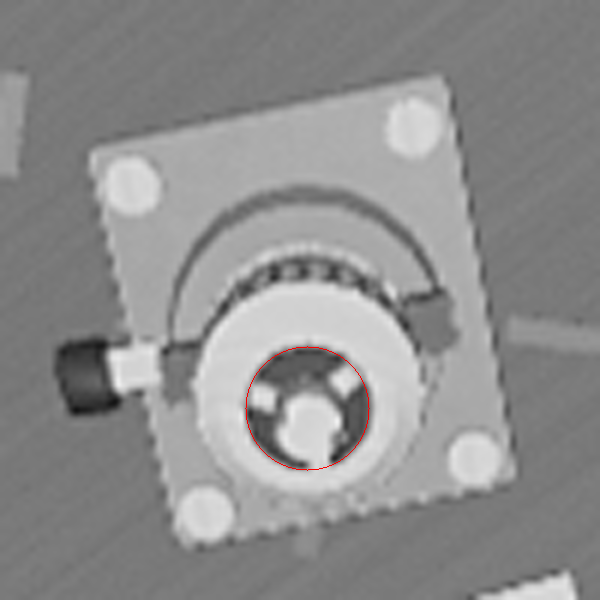

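The bore circle's centre (255.8,162.7) matches the projection of (0.478, 0.213) to under 1 mm, so I'm descending and gripping the sleeve.

```bash
python3 -m jog '{"travel":[[0,0,1],[0,0,1],[0,0,1],[0,0,1],[0,0,1],[0,0,1],[0,0,0],[0,0,0]],"dr":[[0,0,0],[0,0,0],[0,0,0],[0,0,0],[0,0,0],[0,0,0],[0,0,0],[0,0,0]]}'
python3 -m jog '{"travel":[[0,0,1],[0,0,1],[0,0,1],[0,0,1],[0,0,0.6],[0,0,0],[0,0,0],[0,0,0]],"dr":[[0,0,0],[0,0,0],[0,0,0],[0,0,0],[0,0,0],[0,0,0],[0,0,0],[0,0,0]]}'
python3 -m jog '{"travel":[[0,0,0],[0,0,0],[0,0,0],[0,0,0],[0,0,0],[0,0,0],[0,0,0],[0,0,0]],"dr":[[0,0,0],[0,0,0],[0,0,0],[0,0,0],[0,0,0],[0,0,0],[0,0,0],[0,0,0]]}' 0.3 60
python3 -c "
from h import *
st()"
```

```text
time: 6.55
eef_pos: [0.4782, 0.2131, 0.1779]
tool_rot: [0.316, 0.949, -0.0, -0.0]
force: [-0.1, -0.1, 0.6]
finger_gap: 1.004
grip_force: 0.0
time: 7.35
eef_pos: [0.4793, 0.2135, 0.087]
tool_rot: [0.315, 0.949, 0.001, 0.001]
force: [0.5, -0.3, 0.3]
finger_gap: 1.0
grip_force: 0.0
time: 8.15
eef_pos: [0.479, 0.2141, 0.0858]
tool_rot: [0.316, 0.949, 0.001, 0.0]
force: [1.8, 5.0, -2.3]
finger_gap: 0.504
grip_force: 60.0
{'time': 8.15, 'joint_positions': [0.288, 0.413, 1.817, 0.001, 0.91, -0.642], 'joint_velocities': [0.0, -0.0, -0.0, -0.001, -0.001, -0.001], 'tau': [-2.075, -48.414, -18.045, -1.078, 1.069, 0.067], 'eef_pos': [0.479, 0.214, 0.086], 'tool_rot': [0.316, 0.949, 0.001, 0.0], 'force': [1.784, 5.021, -2.299], 'torque': [0.73, -0.294, 0.048], 'grip_force': 60.0, 'finger_gap': 0.504}
```

Gripped, with a gap of 44 mm, which fits the 46 mm sleeve. Turning clockwise is +z in the tool frame.

```bash
python3 -m jog '{"travel":[[0,0,0],[0,0,0],[0,0,0],[0,0,0],[0,0,0],[0,0,0],[0,0,0],[0,0,0]],"dr":[[0,0,1],[0,0,1],[0,0,1],[0,0,1],[0,0,1],[0,0,1],[0,0,1],[0,0,1]]}'
python3 -c "
from h import *
st()"
python3 -m jog '{"travel":[[0,0,0],[0,0,0],[0,0,0],[0,0,0],[0,0,0]],"dr":[[0,0,1],[0,0,1],[0,0,1],[0,0,1],[0,0,0]]}'
python3 -c "
from h import *
st()"
```

```text
time: 8.95
eef_pos: [0.4786, 0.2139, 0.0858]
tool_rot: [0.72, 0.694, 0.001, -0.0]
force: [0.8, 3.7, -0.6]
finger_gap: 0.509
grip_force: 60.0
{'time': 8.95, 'joint_positions': [0.288, 0.413, 1.817, 0.001, 0.911, 0.323], 'joint_velocities': [0.0, -0.002, 0.001, 0.002, -0.001, 1.192], 'tau': [-2.022, -47.846, -18.599, -0.86, 0.608, -1.317], 'eef_pos': [0.479, 0.214, 0.086], 'tool_rot': [0.72, 0.694, 0.001, -0.0], 'force': [0.751, 3.742, -0.648], 'torque': [0.706, -0.168, 0.301], 'grip_force': 59.995, 'finger_gap': 0.509}
time: 9.45
eef_pos: [0.4783, 0.2139, 0.0858]
tool_rot: [0.863, 0.505, 0.0, -0.001]
force: [0.1, 5.0, -0.3]
finger_gap: 0.505
grip_force: 60.0
{'time': 9.45, 'joint_positions': [0.288, 0.413, 1.817, 0.001, 0.911, 0.8], 'joint_velocities': [-0.001, -0.0, 0.001, 0.004, -0.0, -0.119], 'tau': [-1.931, -47.706, -18.705, -1.456, 0.519, 0.94], 'eef_pos': [0.478, 0.214, 0.086], 'tool_rot': [0.863, 0.505, 0.0, -0.001], 'force': [0.061, 5.032, -0.308], 'torque': [0.855, -0.007, -0.286], 'grip_force': 60.001, 'finger_gap': 0.505}
```

```bash
for i in 1; do python3 -m jog '{"travel":[[0,0,0],[0,0,0],[0,0,0],[0,0,0]],"dr":[[0,0,1],[0,0,1],[0,0,1],[0,0,1]]}' | head -1; done
python3 -c "
from h import *
o=env.get_obs();print(o['joint_positions'][5],o['torque'],o['finger_gap'])"
python3 -m jog '{"travel":[[0,0,0],[0,0,0]],"dr":[[0,0,1],[0,0,1]]}' | head -1
python3 -c "
from h import *
o=env.get_obs();print(o['joint_positions'][5],o['torque'],o['finger_gap'])"
```

```text
time: 9.85
1.279165052596079 [1.10318906 0.02433181 0.31201518] 0.5026085539881482
time: 10.05
1.5191270114172506 [1.20410139 0.14818957 0.2884039 ] 0.5071310684876749
```

```bash
for i in 1 2 3; do :; done
python3 -m jog '{"travel":[[0,0,0],[0,0,0]],"dr":[[0,0,1],[0,0,1]]}' | head -1
python3 -c "
from h import *
o=env.get_obs();print(o['joint_positions'][5],o['torque'],o['eef_pos'])"
python3 -m jog '{"travel":[[0,0,0],[0,0,0]],"dr":[[0,0,1],[0,0,1]]}' | head -1
python3 -c "
from h import *
o=env.get_obs();print(o['joint_positions'][5],o['torque'],o['eef_pos'])"
python3 -m jog '{"travel":[[0,0,0],[0,0,0]],"dr":[[0,0,0.5],[0,0,0.5]]}' | head -1
python3 -c "
from h import *
o=env.get_obs();print(o['joint_positions'][5],o['torque'],o['eef_pos'])"
```

```text
time: 10.25
1.7575354053808467 [1.36674788 1.90113253 1.44746124] [0.47703014 0.21412789 0.08582544]
time: 10.45
1.9967758146191408 [3.57941896 4.14063354 1.62257838] [0.47190118 0.21512288 0.0857133 ]
time: 10.65
2.1146948570068362 [4.71468038 4.43016617 0.95559729] [0.46936539 0.2165665  0.08561931]
```

Run:
```python
from h import *
st(); im,c=snap("wrist"); cv2.imwrite("pics/w2.png",im)
im,c=snap("top"); cv2.imwrite("pics/t2.png",im)
```

```text
{'time': 10.65, 'joint_positions': [0.292, 0.41, 1.822, 0.011, 0.922, 2.115], 'joint_velocities': [0.011, -0.004, 0.01, 0.042, 0.019, 0.6], 'tau': [-20.091, -39.382, -26.644, -9.123, -6.717, 0.691], 'eef_pos': [0.469, 0.217, 0.086], 'tool_rot': [0.992, -0.129, -0.008, -0.001], 'force': [-26.753, 25.612, 22.922], 'torque': [4.715, 4.43, 0.956], 'grip_force': 60.025, 'finger_gap': 0.497}
```

View pics/w2.png

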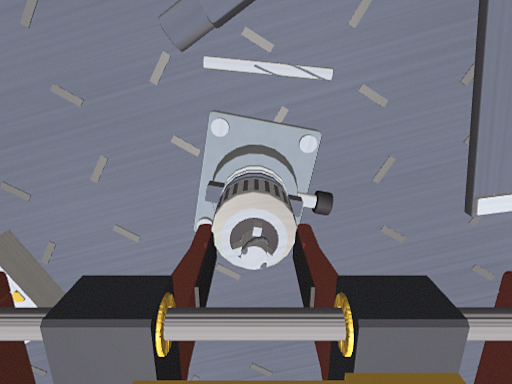

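The picture shows the sleeve no longer centred between the pads; it stopped and the fingers walked about 9 mm around it. I'll release, back off, re-centre and test for the stop more gently.

```bash
python3 -m jog '{"travel":[[0,0,0],[0,0,0],[0,0,0],[0,0,0],[0,0,0],[0,0,0]],"dr":[[0,0,0],[0,0,0],[0,0,0],[0,0,0],[0,0,0],[0,0,0]]}' 1
python3 -m jog '{"travel":[[0,0,0],[0,0,0],[0,0,0],[0,0,0],[0,0,0],[0,0,0],[0,0,0],[0,0,0]],"dr":[[0,0,-1],[0,0,-1],[0,0,-1],[0,0,-1],[0,0,-1],[0,0,-1],[0,0,0],[0,0,0]]}'
python3 - <<'E'
from h import *
st()
E
```

```text
time: 11.35
eef_pos: [0.4785, 0.2129, 0.0857]
tool_rot: [0.992, -0.13, -0.0, 0.0]
force: [-0.4, -0.2, 0.0]
finger_gap: 0.985
grip_force: 0.0
time: 12.15
eef_pos: [0.4783, 0.2131, 0.0858]
tool_rot: [0.974, 0.226, -0.0, -0.0]
force: [0.4, -0.5, 0.1]
finger_gap: 1.001
grip_force: 0.0
{'time': 12.15, 'joint_positions': [0.287, 0.413, 1.817, 0.0, 0.912, 1.401], 'joint_velocities': [0.003, -0.002, 0.002, 0.0, 0.001, 0.002], 'tau': [0.002, -47.449, -19.556, 0.02, -0.067, -0.151], 'eef_pos': [0.478, 0.213, 0.086], 'tool_rot': [0.974, 0.226, -0.0, -0.0], 'force': [0.379, -0.523, 0.073], 'torque': [0.003, -0.052, -0.003], 'grip_force': 0.0, 'finger_gap': 1.001}
```

```bash
python3 -m jog '{"travel":[[0,0,0],[0,0,0],[0,0,0],[0,0,0],[0,0,0],[0,0,0],[0,0,0],[0,0,0]],"dr":[[0,0,0],[0,0,0],[0,0,0],[0,0,0],[0,0,0],[0,0,0],[0,0,0],[0,0,0]]}' 0.3 60
P="from h import *
o=env.get_obs();print(o['joint_positions'][5].round(3),o['torque'].round(2),o['force'].round(1),o['eef_pos'].round(4))"
python3 -c "$P"
python3 -m jog '{"travel":[[0,0,0]],"dr":[[0,0,0.5]]}' | head -1; python3 -c "$P"
python3 -m jog '{"travel":[[0,0,0]],"dr":[[0,0,0.5]]}' | head -1; python3 -c "$P"
python3 -m jog '{"travel":[[0,0,0]],"dr":[[0,0,0.5]]}' | head -1; python3 -c "$P"
```

```text
time: 12.95
eef_pos: [0.4778, 0.214, 0.0858]
tool_rot: [0.974, 0.228, -0.0, -0.001]
force: [-1.8, 4.5, 0.4]
finger_gap: 0.505
grip_force: 60.0
1.398 [ 0.91  0.35 -0.07] [-1.8  4.5  0.4] [0.4778 0.214  0.0858]
time: 13.05
1.457 [0.77 0.81 1.13] [-4.7  5.2  5.9] [0.4772 0.2137 0.0858]
time: 13.15
1.518 [0.66 1.32 1.51] [-7.5  5.4  7.2] [0.476  0.2134 0.0858]
time: 13.25
1.578 [0.41 2.81 1.33] [-16.    3.2  14.4] [0.4747 0.2132 0.0858]
```

The sleeve now resists immediately at about 1.5 N m against 0.3 N m while it ran free, and the fingers only slip, so this is the dead stop. I'll let go and rise, then go over the scope.

```bash
python3 -m jog '{"travel":[[0,0,0],[0,0,0],[0,0,0],[0,0,0],[0,0,0],[0,0,0],[0,0,0]],"dr":[[0,0,0],[0,0,0],[0,0,0],[0,0,0],[0,0,0],[0,0,0],[0,0,0]]}' 1 | head -3
python3 -m jog '{"travel":[[0,0,-1],[0,0,-1],[0,0,-1],[0,0,-1],[0,0,-1],[0,0,-1],[0,0,0],[0,0,0]],"dr":[[0,0,0],[0,0,0],[0,0,0],[0,0,0],[0,0,0],[0,0,0],[0,0,0],[0,0,0]]}' | head -3
python3 - <<'E'
from h import *
st(); im,c=snap("wrist"); cv2.imwrite("pics/w3.png",im)
u,v=map(int,proj(c,(.478,.213,.115))); print(u,v)
cv2.imwrite("pics/w3c.png",cv2.resize(im[max(v-55,0):v+55,u-60:u+60],None,fx=5,fy=5,interpolation=cv2.INTER_CUBIC))
E
```

```text
time: 13.95
eef_pos: [0.4783, 0.2131, 0.0858]
tool_rot: [0.99, 0.139, 0.0, -0.0]
time: 14.75
eef_pos: [0.4783, 0.2132, 0.2056]
tool_rot: [0.99, 0.139, 0.0, -0.0]
{'time': 14.75, 'joint_positions': [0.287, 0.261, 1.69, 0.0, 1.19, 1.578], 'joint_velocities': [-0.001, 0.019, 0.022, 0.0, -0.001, -0.0], 'tau': [0.015, -44.984, -26.667, 0.015, -0.087, -0.0], 'eef_pos': [0.478, 0.213, 0.206], 'tool_rot': [0.99, 0.139, 0.0, -0.0], 'force': [-1.016, 0.259, 0.031], 'torque': [-0.0, 0.006, 0.004], 'grip_force': 0.0, 'finger_gap': 1.001}
253 189
```

View pics/w3c.png

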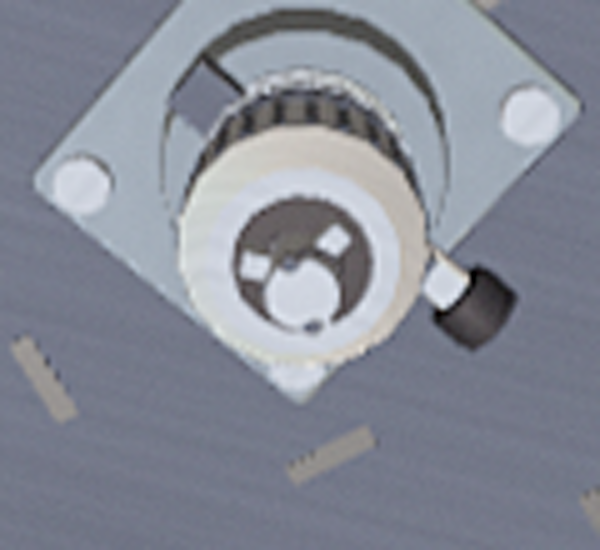

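Jaw spacing fell from about 15.3 mm to 13.4 mm, i.e. 1.1 mm radially. That matches the 1.2 mm of play, so the jaws hold the drill. On to the scope.

```bash
python3 -m jog '{"travel":[[0,0,-1],[0,0,-1],[0,0,-1],[0,0,-1],[0,0,-1],[-0.17,0.97,0],[-0.17,0.97,0],[-0.17,0.97,0]],"dr":[[0,0,0],[0,0,0],[0,0,0],[0,0,0],[0,0,0],[0,0,0],[0,0,0],[0,0,0]]}' | head -2
python3 -m jog '{"travel":[[-0.17,0.97,0],[-0.17,0.97,0],[-0.17,0.97,0],[-0.17,0.97,0],[-0.17,0.97,0],[-0.17,0.97,0],[-0.17,0.97,0],[-0.17,0.97,0]],"dr":[[0,0,0],[0,0,0],[0,0,0],[0,0,0],[0,0,0],[0,0,0],[0,0,0],[0,0,0]]}' | head -2
python3 -m jog '{"travel":[[-0.17,0.97,0],[-0.17,0.97,0],[-0.17,0.97,0],[-0.17,0.97,0],[-0.17,0.97,0],[-0.17,0.97,0],[-0.17,0.97,0],[-0.17,0.97,0]],"dr":[[0,0,0],[0,0,0],[0,0,0],[0,0,0],[0,0,0],[0,0,0],[0,0,0],[0,0,0]]}' | head -2
python3 -m jog '{"travel":[[-0.17,0.97,0],[-0.17,0.97,0],[-0.17,0.97,0],[-0.17,0.97,0],[-0.17,0.97,0],[-0.17,0.97,0],[0,0,0],[0,0,0]],"dr":[[0,0,0],[0,0,0],[0,0,0],[0,0,0],[0,0,0],[0,0,0],[0,0,-1],[0,0,-1]]}' | head -2
python3 -m jog '{"travel":[[0,0,0],[0,0,0],[0,0,0],[0,0,0],[0,0,0],[0,0,0],[0,0,0],[0,0,0]],"dr":[[0,0,-1],[0,0,-1],[0,0,-1],[0,0,-1],[0,0,-1],[0,0,-1],[0,0,-1],[0,0,-1]]}' | head -2
python3 -m jog '{"travel":[[0,0,0],[0,0,0],[0,0,0]],"dr":[[0,0,-0.8],[0,0,0],[0,0,0]]}'
python3 - <<'E'
from h import *
st(); im,c=snap("wrist"); cv2.imwrite("pics/w4.png",im)
for z in (.122,.010): print(proj(c,(.5275,-.2755,z)))
E
```

```text
time: 15.6
eef_pos: [0.4838, 0.1538, 0.3042]
time: 16.4
eef_pos: [0.5005, -0.003, 0.304]
time: 17.2
eef_pos: [0.5173, -0.1594, 0.3039]
time: 18.0
eef_pos: [0.5306, -0.278, 0.3054]
time: 18.8
eef_pos: [0.5306, -0.2772, 0.3057]
time: 19.1
eef_pos: [0.5306, -0.2769, 0.3057]
tool_rot: [0.706, 0.708, 0.0, -0.0]
force: [-0.7, -0.4, 0.7]
finger_gap: 1.005
grip_force: 0.0
{'time': 19.1, 'joint_positions': [-0.596, 0.292, 1.39, 0.0, 1.459, -0.599], 'joint_velocities': [0.002, -0.001, 0.001, -0.0, -0.0, 0.001], 'tau': [-0.014, -49.754, -29.724, 0.05, 0.057, -0.127], 'eef_pos': [0.531, -0.277, 0.306], 'tool_rot': [0.706, 0.708, 0.0, -0.0], 'force': [-0.706, -0.353, 0.661], 'torque': [-0.035, -0.056, -0.021], 'grip_force': 0.0, 'finger_gap': 1.005}
(np.float64(251.79262627866893), np.float64(162.89391744733973))
(np.float64(252.3064472159255), np.float64(145.77618908189433))
```

View pics/w4.png

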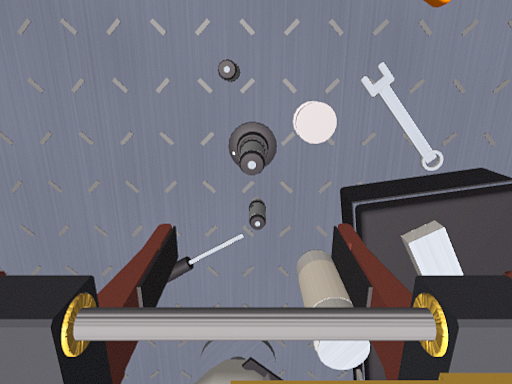

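The cap is at (252,164.5) and the foot at (253,146), both as predicted within 1.5 px. Its big size and cup confirm it is the right scope. I'll shift 3 mm in x and descend.

```bash
python3 -m jog '{"travel":[[0,-0.15,0],[0,0,1],[0,0,1],[0,0,1],[0,0,1],[0,0,1],[0,0,1],[0,0,0]],"dr":[[0,0,0],[0,0,0],[0,0,0],[0,0,0],[0,0,0],[0,0,0],[0,0,0],[0,0,0]]}'
python3 -m jog '{"travel":[[0,0,1],[0,0,1],[0,0,1],[0,0,1],[0,0,0.6],[0,0,0],[0,0,0]],"dr":[[0,0,0],[0,0,0],[0,0,0],[0,0,0],[0,0,0],[0,0,0],[0,0,0]]}'
python3 -m jog '{"travel":[[0,0,0],[0,0,0],[0,0,0],[0,0,0],[0,0,0],[0,0,0],[0,0,0],[0,0,0]],"dr":[[0,0,0],[0,0,0],[0,0,0],[0,0,0],[0,0,0],[0,0,0],[0,0,0],[0,0,0]]}' 0.1 25
python3 -c "
from h import *
st()"
```

```text
time: 19.95
eef_pos: [0.5255, -0.2753, 0.1831]
tool_rot: [0.706, 0.709, -0.001, -0.003]
force: [-0.2, 0.2, -0.5]
finger_gap: 0.997
grip_force: 0.0
time: 20.65
eef_pos: [0.528, -0.2768, 0.0945]
tool_rot: [0.705, 0.709, 0.0, 0.0]
force: [0.0, -0.1, 0.1]
finger_gap: 0.999
grip_force: 0.0
time: 21.45
eef_pos: [0.5275, -0.2764, 0.0937]
tool_rot: [0.705, 0.709, 0.0, -0.0]
force: [0.0, 0.3, 0.5]
finger_gap: 0.358
grip_force: 25.0
{'time': 21.45, 'joint_positions': [-0.599, 0.486, 1.65, 0.0, 1.006, -0.604], 'joint_velocities': [0.001, -0.0, -0.0, -0.0, -0.0, -0.0], 'tau': [0.015, -54.158, -21.711, 0.049, 0.045, -0.0], 'eef_pos': [0.527, -0.276, 0.094], 'tool_rot': [0.705, 0.709, 0.0, -0.0], 'force': [0.009, 0.334, 0.527], 'torque': [-0.051, -0.056, 0.036], 'grip_force': 25.0, 'finger_gap': 0.358}
```

```bash
python3 -m jog '{"travel":[[0,0,-0.4],[0,0,-0.4],[0,0,-0.5],[0,0,-0.5],[0,0,-0.5],[0,0,-0.7],[0,0,-1],[0,0,-1]],"dr":[[0,0,0],[0,0,0],[0,0,0],[0,0,0],[0,0,0],[0,0,0],[0,0,0],[0,0,0]]}'
python3 -m jog '{"travel":[[0,0,-1],[0,0,-1],[0,0,-1],[0,0,-1],[0,0,-1],[0,0,-0.5],[0,0,0],[0,0,0]],"dr":[[0,0,0],[0,0,0],[0,0,0],[0,0,0],[0,0,0],[0,0,0],[0,0,0],[0,0,0]]}'
python3 - <<'E'
from h import *
t,_=snap("scene"); s,_=snap("top"); w,_=snap("wrist")
cv2.imwrite("pics/l.png",np.vstack([cv2.resize(t[60:300,100:420],(640,480))[:300],cv2.resize(w[60:310],(640,312))[:300]]))
E
```

```text
time: 22.25
eef_pos: [0.5273, -0.2763, 0.1952]
tool_rot: [0.705, 0.709, 0.0, -0.0]
force: [0.5, -0.3, -1.7]
finger_gap: 0.357
grip_force: 25.0
time: 23.05
eef_pos: [0.5272, -0.2762, 0.3034]
tool_rot: [0.705, 0.709, -0.0, -0.0]
force: [0.4, -1.1, -1.4]
finger_gap: 0.355
grip_force: 25.0
```

View pics/l.png

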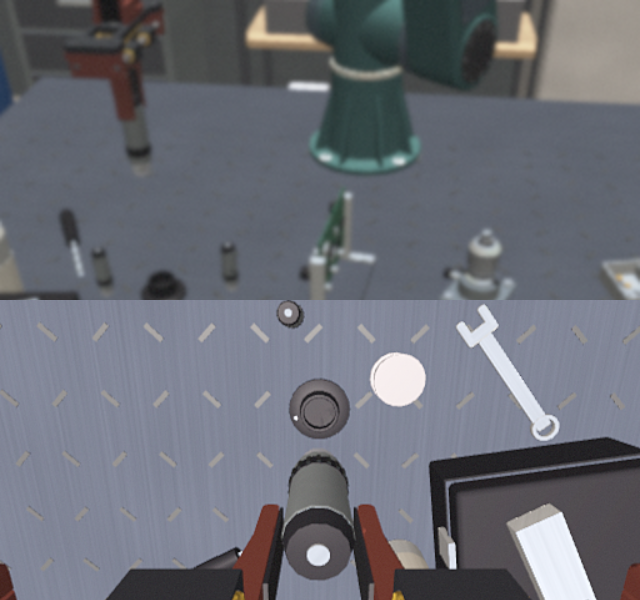

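The scope is lifted upright and the cup is empty. Carrying it over.

```bash
python3 -m jog '{"travel":[[0.3,0,0],[0.6,0,0],[0.9,-0.1,0],[1,-0.1,0],[1,-0.1,0],[1,-0.1,0],[1,-0.1,0],[1,-0.1,0]],"dr":[[0,0,0],[0,0,0],[0,0,0],[0,0,0],[0,0,0],[0,0,0],[0,0,0],[0,0,0]]}' |head -2
python3 -m jog '{"travel":[[1,-0.1,0],[1,-0.1,0],[1,-0.1,0],[1,-0.1,0],[1,-0.1,0],[1,-0.1,0],[1,-0.1,0],[1,-0.1,0]],"dr":[[0,0,0],[0,0,0],[0,0,0],[0,0,0],[0,0,0],[0,0,0],[0,0,0],[0,0,0]]}'|head -2
python3 -m jog '{"travel":[[1,-0.1,0],[1,-0.1,0],[1,-0.1,0],[1,-0.1,0],[1,-0.1,0],[1,-0.1,0],[1,-0.1,0],[0.7,-0.1,0]],"dr":[[0,0,0],[0,0,0],[0,0,0],[0,0,0],[0,0,0],[0,0,0],[0,0,0],[0,0,0]]}'|head -2
python3 -m jog '{"travel":[[0.6,-0.1,0],[0.3,0,0],[0,0,0],[0,0,0],[0,0,0]],"dr":[[0,0,0],[0,0,0],[0,0,0],[0,0,0],[0,0,0]]}'
```

```text
time: 24.0
eef_pos: [0.5143, -0.1381, 0.304]
time: 24.8
eef_pos: [0.497, 0.0216, 0.304]
time: 25.6
eef_pos: [0.4799, 0.1755, 0.304]
time: 26.1
eef_pos: [0.4793, 0.1907, 0.3038]
tool_rot: [0.706, 0.709, -0.0, 0.0]
force: [0.4, -0.2, -0.5]
finger_gap: 0.356
grip_force: 25.0
```

```bash
python3 -m jog '{"travel":[[0.6,-0.06,0],[0.54,0,0],[0,0,0.8],[0,0,0.8],[0,0,0.8],[0,0,0.4],[0,0,0],[0,0,0]],"dr":[[0,0,0],[0,0,0],[0,0,0],[0,0,0],[0,0,0],[0,0,0],[0,0,0],[0,0,0]]}'
python3 - <<'E'
from h import *
st()
t,d=snap("scene"); w,c=snap("wrist"); np.savez("v.npz",t=t,w=w)
u,v=map(int,proj(d,(.478,.2135,.15))); print("scene crop origin",u-40,v-50)
u2,v2=map(int,proj(c,(.478,.2135,.25))); print("cap pred",u2,v2)
for z in(.126,.106,.176,.288): print(z,np.round(proj(d,(.478,.2135,z)),1),np.round(proj(c,(.478,.2135,z)),1))
A=cv2.resize(t[v-50:v+40,u-40:u+40],(400,450),interpolation=cv2.INTER_CUBIC); B=cv2.resize(w[100:325,150:350],(400,450))
cv2.imwrite("pics/f.png",np.hstack([A,B]))
E
```

```text
time: 26.9
eef_pos: [0.4781, 0.2145, 0.2482]
tool_rot: [0.705, 0.709, 0.0, 0.0]
force: [0.0, 1.0, -0.6]
finger_gap: 0.356
grip_force: 25.0
{'time': 26.9, 'joint_positions': [0.29, 0.221, 1.631, 0.0, 1.289, 0.285], 'joint_velocities': [-0.002, -0.008, -0.01, -0.0, -0.002, -0.001], 'tau': [0.061, -42.432, -27.213, 0.076, 0.013, 0.005], 'eef_pos': [0.478, 0.215, 0.248], 'tool_rot': [0.705, 0.709, 0.0, 0.0], 'force': [0.013, 0.968, -0.639], 'torque': [-0.026, -0.13, 0.014], 'grip_force': 25.0, 'finger_gap': 0.356}
scene crop origin 304 118
cap pred 254 239
0.126 [343. 175.] [254.  179.9]
0.106 [342.1 180.6] [254.  174.4]
0.176 [345.3 160.4] [254.1 197.2]
0.288 [350.9 124.2] [254.5 276.8]
```

View pics/f.png

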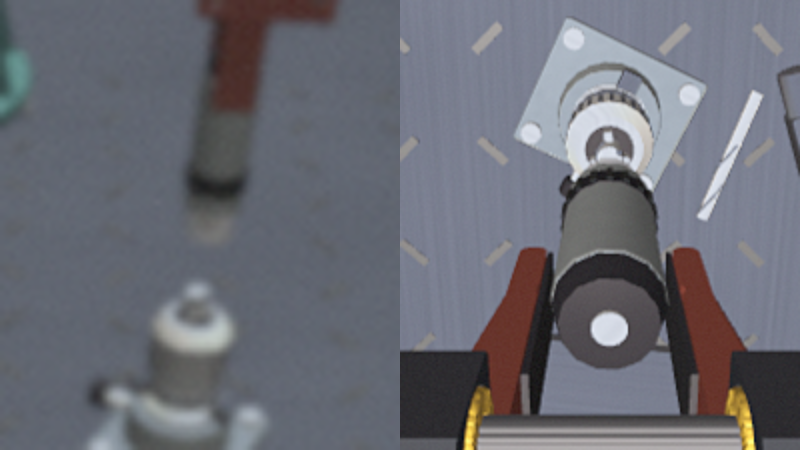

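The scene crop shows the nose at about px (345.8,164.4) and the point at (343.4,176). The wrist crop shows the cap dot at about (255,264). Next I'll quantify both.

Run:
```python
from h import *
z=np.load("v.npz"); t,w=z["t"],z["w"]; _,d=snap("scene"); _,c=snap("wrist")
g=cv2.cvtColor(w,cv2.COLOR_BGR2GRAY); m=np.zeros_like(g); m[245:285,235:275]=(g[245:285,235:275]>190)
M=cv2.moments(m,True); u,v=M["m10"]/M["m00"],M["m01"]/M["m00"]; print("dot",u,v,M["m00"],onz(c,u,v,.2765))
gs=cv2.cvtColor(t,cv2.COLOR_BGR2GRAY).astype(float)
bg=lambda r,a,b:r
def mid(r,a,b,sgn):
    row=gs[r-1:r+2].mean(0); x=np.arange(a,b); base=np.r_[row[a:a+5],row[b-5:b]].mean(); k=np.clip(sgn*(row[a:b]-base)-4,0,None)
    h=k.max()/2; i=np.where(k>h)[0]; return x[i[0]],x[i[-1]],(x*k).sum()/k.sum()
for r,s in [(140,0),(154,-1),(155,-1),(160,1),(162,1),(163,1),(174,1),(175,1),(176,1),(182,1),(185,1)]:
    if s: 
        o=mid(r,325,365,s); zz=np.interp(-r,[-180.6,-175,-160.4,-124.2],[.106,.126,.176,.288]); print(r,s,np.round(o,2),"axis pred u",np.round(proj(d,(.478,.2135,zz))[0],2))
```

```text
dot 254.45217391304348 264.2217391304348 230.0 [0.47809604 0.21296329 0.2765    ]
154 -1 [341.   352.   346.51] axis pred u 346.2
155 -1 [342.  352.  346.6] axis pred u 346.06Traceback (most recent call last):
  File "<stdin>", line 12, in <module>
  File "<stdin>", line 9, in mid
IndexError: index 0 is out of bounds for axis 0 with size 0
```

Scope and chuck axes agree to within about 1 mm in every view. Final descent.

```bash
python3 -m jog '{"travel":[[0,0,0.5],[0,0,0.45],[0,0,0.4],[0,0,0],[0,0,0],[0,0,0],[0,0,0]],"dr":[[0,0,0],[0,0,0],[0,0,0],[0,0,0],[0,0,0],[0,0,0],[0,0,0]]}'
python3 - <<'E'
from h import *
st()
t,d=snap("scene"); w,c=snap("wrist"); tp,e=snap("top")
for z in(.126,.127,.137,.106): print(z,np.round(proj(d,(.478,.2135,z)),1))
A=cv2.resize(t[135:195,315:375],(500,500),interpolation=cv2.INTER_CUBIC)
B=cv2.resize(tp[180:280,160:216],(280,500),interpolation=cv2.INTER_CUBIC)
cv2.imwrite("pics/g.png",np.hstack([A,B]))
E
```

```text
time: 27.8
eef_pos: [0.4782, 0.2143, 0.2211]
tool_rot: [0.705, 0.709, 0.0, 0.0]
force: [-0.4, -0.3, -0.6]
finger_gap: 0.356
grip_force: 25.0
{'time': 27.8, 'joint_positions': [0.289, 0.246, 1.669, 0.0, 1.226, 0.284], 'joint_velocities': [-0.0, -0.002, 0.001, 0.001, -0.0, 0.002], 'tau': [-0.007, -43.602, -26.616, 0.07, -0.004, 0.0], 'eef_pos': [0.478, 0.214, 0.221], 'tool_rot': [0.705, 0.709, 0.0, 0.0], 'force': [-0.435, -0.311, -0.566], 'torque': [-0.03, -0.028, -0.014], 'grip_force': 25.0, 'finger_gap': 0.356}
0.126 [343. 175.]
0.127 [343.  174.7]
0.137 [343.5 171.9]
0.106 [342.1 180.6]
```

View pics/g.png

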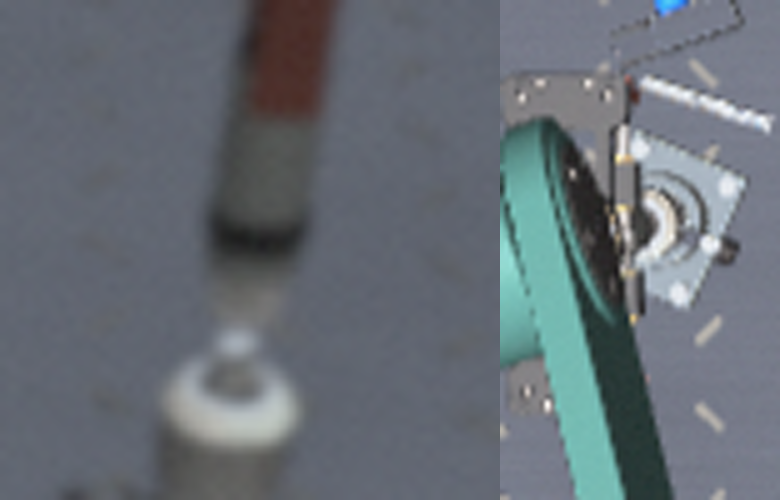

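The nose sits just above the point in px, but it may be 1–2 mm toward +y. I'll measure the silhouette's midline.

Run:
```python
from h import *
ims=[]
for i in range(4):
    t,d=snap("scene"); ims.append(t.astype(float))
t=np.mean(ims,0); t=cv2.GaussianBlur(t,(0,0),.6)
bgd=np.median(np.r_[t[150:172,322:332].reshape(-1,3),t[150:172,360:370].reshape(-1,3)],0)
D=np.linalg.norm(t-bgd,axis=2)
zs=np.linspace(.1,.24,200); P=np.array([proj(d,(.478,.2135,z)) for z in zs])
for r in list(range(148,190)):
    row=D[r,328:366]; h=max(row.max()*.4,6); i=np.where(row>h)[0]
    l,rr=i[0],i[-1]
    L=l-(row[l]-h)/(row[l]-row[l-1]) if l else l
    Rr=rr+(row[rr]-h)/(row[rr]-row[rr+1]) if rr<len(row)-1 else rr
    k=np.argmin(abs(P[:,1]-r)); dpt=2.9
    print(r,round(zs[k],3),"L %.1f R %.1f mid %.2f pred %.2f diff %.2f max %.0f"%(328+L,328+Rr,328+(L+Rr)/2,P[k,0],328+(L+Rr)/2-P[k,0],row.max()))
w,c=snap("wrist"); g=cv2.cvtColor(w,cv2.COLOR_BGR2GRAY); m=np.zeros_like(g); m[245:285,235:275]=g[245:285,235:275]>190
M=cv2.moments(m,True); print(onz(c,M["m10"]/M["m00"],M["m01"]/M["m00"],.2494))
```

```text
148 0.216 L 341.7 R 353.4 mid 347.52 pred 347.19 diff 0.34 max 77
149 0.213 L 341.2 R 353.3 mid 347.28 pred 347.01 diff 0.27 max 61
150 0.21 L 340.9 R 353.1 mid 346.99 pred 346.88 diff 0.11 max 54
151 0.206 L 340.6 R 352.8 mid 346.74 pred 346.71 diff 0.03 max 53
152 0.203 L 340.4 R 352.5 mid 346.47 pred 346.57 diff -0.10 max 54
153 0.2 L 340.2 R 352.4 mid 346.29 pred 346.40 diff -0.11 max 53
154 0.197 L 340.1 R 352.3 mid 346.17 pred 346.27 diff -0.09 max 53
155 0.194 L 340.1 R 352.1 mid 346.09 pred 346.10 diff -0.01 max 52
156 0.19 L 339.8 R 352.0 mid 345.91 pred 345.93 diff -0.02 max 52
157 0.187 L 339.6 R 351.8 mid 345.67 pred 345.80 diff -0.12 max 54
158 0.184 L 339.2 R 351.7 mid 345.48 pred 345.63 diff -0.15 max 55
159 0.18 L 338.9 R 351.8 mid 345.35 pred 345.46 diff -0.11 max 61
160 0.177 L 338.8 R 351.8 mid 345.33 pred 345.33 diff -0.01 max 74
161 0.174 L 338.9 R 351.8 mid 345.34 pred 345.17 diff 0.17 max 90
162 0.17 L 339.1 R 351.6 mid 345.34 pred 345.00 diff 0.33 max 106
163 0.167 L 339.3 R 351.3 mid 345.27 pred 344.84 diff 0.43 max 115
164 0.164 L 339.4 R 350.9 mid 345.15 pr
[... 1009 characters left out ...]
48 max 69
180 0.108 L 335.0 R 349.1 mid 342.09 pred 342.23 diff -0.14 max 88
181 0.105 L 334.6 R 349.7 mid 342.15 pred 342.08 diff 0.07 max 103
182 0.101 L 334.6 R 349.9 mid 342.25 pred 341.93 diff 0.33 max 122
183 0.1 L 334.9 R 350.1 mid 342.47 pred 341.87 diff 0.61 max 140
184 0.1 L 335.5 R 350.0 mid 342.75 pred 341.87 diff 0.88 max 153
185 0.1 L 336.2 R 349.8 mid 343.00 pred 341.87 diff 1.14 max 155
186 0.1 L 337.1 R 349.4 mid 343.23 pred 341.87 diff 1.36 max 144
187 0.1 L 338.1 R 348.7 mid 343.38 pred 341.87 diff 1.52 max 111
188 0.1 L 333.0 R 347.8 mid 340.36 pred 341.87 diff -1.51 max 60
189 0.1 L 332.6 R 339.0 mid 335.81 pred 341.87 diff -6.06 max 47
[0.47753606 0.21313383 0.2494    ]
```

The drill's midline matches the prediction to 0.1 px, and the scope's axis is within about 1 mm of it. The nose is at z≈0.137, about 10–11 mm above the point, upright and still. Handing in.

```bash
python3 -c "
from plant import env
print(env.close_job())"
```

```text
the job is handed in; nothing more can be done
None
```

I tightened the chuck to its stop and let go of it. The job is handed in with the microscope held still and upright, its nose about 10 mm above the drill's point and centred to within about 1 mm by the camera measurements.

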